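Turn over a clock plate on the turnover ramp

ROBOT

A 6-joint arm with a two-finger parallel gripper is mounted at the origin on the work surface. World frame = base frame: x ahead of the robot, y to its left, z up, the work surface at z = 0. Lengths are in mm, angles in rad, forces in N, time in s.
With the tool pointing down it reaches from about 350 to 875 mm from the base axis. Payload 15.5 kg.
Tool frame: the origin (TCP) lies on the centre line of the jaws, within the pads' length; the fingertips stand 8 mm ahead of it and the grasp point (between the pads) lies 11 mm behind it (bot.tip_reach is the distance from the TCP to the fingertips, in mm); x points along the fingers, y is the direction in which the jaws open and shut, and the axes are right-handed (so a half turn about x gives the same grasp; the last joint's range is limited). The gripper opens to 85 mm and grips with 20 to 120 N. Pads are 22 mm wide; open, the fingers measure 114 mm over their backs; the gripper's body (76 mm by 85 mm) begins 54 mm behind the grasp point. The pads swing forward as they close: fully open they stand 13 mm farther back than shut.
Start: joints at [1.067, 0.494, 1.345, -0, 1.302, -0.096], TCP at [248.438, 573.502, 239.277] pointing down, gripper open.
Joint ranges: [-2.91, 2.91], [-0.82, 2.16], [0.22, 2.67], [-1.22, 4.37], [0.12, 2.79], [-3.08, 3.08]. Speed limits (rad/s): [1.89, 1.89, 2.57, 3.01, 3.01, 3.01].

INTERFACE

Orientations are given as a 3x3 rotation matrix whose columns are the frame's x, y, z axes.
In Python, from station import bot, read_camera, calibration, workorder gives the robot as it stands.
- The arm moves only by the tool arm_command, never from a script. Its argument "deltas" is a list of rows, each a list of 5 numbers: the opening, from 0 (shut) to 1 (fully open), then the shift along the world's x, y, z in mm, then the turn about the world's z in rad. A call has 1 to 5 rows; each row shifts and turns the commanded pose from where the row before left it; what a row does not reach is not made up. A row lasts 1/8 s, in which the tool goes at most 62.5 mm and 10.7 degrees, less where a joint would pass 70% of its speed; a pose out of reach is approached as far as the arm can. A call is refused whole if a number of a shift passes 62.5 or a number of a turn 0.188, either way. A call with a gripper value outside its range is refused whole. The fingers move at their own pace and stop on an object; "grip_force" is the grip in N (left out, the last holds). Time passes only in rows, so rows that do not move let the fingers close. It gives the time, the measured TCP pose, the force and the opening at its end, in the units of the state.
- bot.observe(): the state, without advancing time (a new reading comes with each control period).
- read_camera(name): name is "side" or "top" or "wrist"; returns (picture, depth): 384x512x3 uint8, red, green, blue; 384x512 float32, mm along the optical axis (not along the pixel's ray), 0 where there is no reading.
- calibration(name): a dict with "fx", "fy", "cx", "cy" (pixels), "D" ([k1, k2, p1, p2, k3] as OpenCV has them; the pictures are not rectified), "rvec" (rotation vector, rad) and "tvec" (3), from world to camera coordinates, as OpenCV has them. Camera axes: x right, y down, z forward; pixel columns grow to the right and rows downward; lengths in mm; the calibration is good to about 2 mm. A picture is of the moment at which its call begins: read the wrist's pose just before it. calibration takes no time and is no camera call; for the wrist camera it gives the pose at the moment of the call.
- workorder.finish_job(): hands the job in, once; it reports no verdict.
The state is a dict: "time": time; "joint_positions": joint angles; "qd": joint speeds; "joint_torque": joint torques, N m; "tcp_pos": TCP position; "eef_rot": TCP orientation; "ft_force": force on the tool from outside, world axes, zero at the start; "ft_torque": the same for the moment, N m; "grip_width": finger opening in mm.
Only numpy, scipy, OpenCV 4.12 (cv2) and the standard library are available. Lean on these libraries where they do the work, as an engineer would, in place of code of your own. Each camera call takes 0.05 s, during which the arm holds its last target. There are 200 camera calls.

TASK

Turn the rectangular brass clock plate plain side up: take it from its holder and let it drop, level and lengthwise, across the high lip of the turnover ramp, with a little more than half of it overhanging on the ramp side, so that it flips over by itself and comes to rest on the ramp below. Leave the round disc and the narrow bar on their holders.

Things in the scene. Friction and masses are not known exactly. Their poses are not given: they have to be found in the camera images.
- plate_center (a point): Centre of the loose rectangular brass clock plate, 80 (x) by 50 (y) by 6 mm (z), 0.19 kg. Level on a white round holder (30 mm tall, 32 mm wide at the top; foot 48 mm wide, 12 mm high), all edges overhanging, underside 30 mm above the table; grip it at the middle across its 50 mm width. z points out of the face with dark wheel seats: up at the start, down at the end; the other face is plain.
- disc_center (a point): Centre of a loose round brass disc, 58 mm across, 6 mm thick, on another such holder: a bystander. Which of the three holder places has which part varies.
- bar_center (a point): Centre of a loose narrow brass bar, 80 by 24 by 6 mm, on another such holder: a bystander.
- lip (a point): Middle of the lip of the fixed turnover ramp: the top front edge of a 40 mm wide white post with a steel cap, 150 mm above the table. z up, y along the lip, x level, from the lip out over the ramp. The cap rises backwards (-x) 12 degrees for 57 mm. Drop the plate level, length along x, its centre 8 to 28 mm (best 16) beyond the lip in +x, underside 15 to 45 mm above the lip.
- ramp_mid (a point): Point on the surface of the steel ramp below the lip, at mid-width, 40 mm up the slope from its foot at the post; the plate's centre comes to rest near here or up to 50 mm further up. The ramp rises towards +x at 32 degrees, from 12 mm behind the lip and 12 mm above the table, 135 mm long, 90 mm wide between low rims. Axes as the lip's, not tilted.
There are look-alikes about, which are no part of the job. Leave any purple look-alike of the part that bears plate_center alone.

How it is judged (in metres and radians):
On the way:
1. the plate is let go roughly level above the lip of the turnover ramp (contact force between the fingers and plate below 0.05 N and height (world z) of plate_center above 0.14 m and angle between plate_center's own z axis and vertical below 0.8 rad and horizontal distance between plate_center and lip below 0.06 m).
At the end, for the whole second after the job is handed in: The plate is at rest on the ramp, plain side up (z over 132 degrees from upright), its centre within 30 mm of the middle line, 30 mm before to 75 mm beyond ramp_mid, 20 to 100 mm high; disc and bar within 20 mm of their starts (angle between plate_center's own z axis and vertical above 2.3 rad and x of plate_center in the frame of ramp_mid between -0.03 and 0.075 m and y of plate_center in the frame of ramp_mid between -0.03 and 0.03 m and height (world z) of plate_center between 0.02 and 0.1 m and linear speed of plate below 0.02 m/s and distance of each of disc_center, bar_center from where it was at the start of the episode below 0.02 m); the robot touches nothing.
It fails at once if the disc is knocked or lifted away from its place (distance of disc_center from where it was at the start of the episode above 0.02 m).
It fails at once if the bar is knocked or lifted away from its place (distance of bar_center from where it was at the start of the episode above 0.02 m).
It also fails if it takes over 38 s, if anything falls off the work surface, if the arm or the gripper's body presses on something with over 40 N, if the wrist force passes 120 N, or if a joint passes its speed limit or range.

## Working session

There is one attempt and no reset: what is moved stays moved. The work goes in short steps, Python scripts to look and compute and a tool call to move; the robot and the scene stay as the last step left them, time stands still between calls to the robot, and variables do not carry over. Pictures are saved under pics/ and viewed, about 8 in all and at most 12, crops included, and the job is handed in when it is done.

Besides the shell and the picture viewer there is one more tool, called after "Call:" as a command line: name --pt "numbers of a row" for each row, then --argument value for the rest. arm_command: Moves the arm, as the interface text tells. Its arguments: {"type":"object","properties":{"deltas":{"type":"array"},"grip_force":{"type":"number"}},"required":["deltas"]}

```bash
mkdir -p pics
cat > h.py <<'E'
import numpy as np, cv2
from station import bot, read_camera, calibration, workorder
def cloud(name):
    s=bot.observe(); c=calibration(name); im,d=read_camera(name)
    K=np.array([[c['fx'],0,c['cx']],[0,c['fy'],c['cy']],[0,0,1.]])
    R=cv2.Rodrigues(np.array(c['rvec'],float))[0]; t=np.array(c['tvec'],float).ravel()
    v,u=np.mgrid[:384,:512]
    p=cv2.undistortPoints(np.stack([u,v],-1).reshape(-1,1,2).astype(np.float64),K,np.array(c['D'],float)).reshape(384,512,2)
    P=np.dstack([p*d[...,None],d])
    W=(P-t)@R
    W[d==0]=np.nan
    return im,W
E
python3 - <<'E'
from h import *
for n in ['top','side']:
    im,W=cloud(n); np.savez(n+'0.npz',im=im,W=W)
    cv2.imwrite(f'pics/{n}0.png',cv2.resize(im[...,::-1],(800,600)))
print(bot.observe())
E
```

```text
{'time': 0.1, 'joint_positions': array([ 1.06646924e+00,  4.94127361e-01,  1.34607428e+00,  3.55524672e-05,
        1.30250224e+00, -9.55381219e-02]), 'qd': array([ 0.00035061, -0.00154558, -0.00184799, -0.00108638, -0.00147127,
       -0.00019445]), 'joint_torque': array([ 5.03719813e-03, -8.83592749e+01, -3.84569728e+01, -3.59042758e-05,
        5.07425750e-03, -6.76150489e-05]), 'tcp_pos': array([248.29066441, 573.2183364 , 238.75421897]), 'eef_rot': array([[-5.66976966e-04,  3.97506724e-01,  9.17599086e-01],
       [-9.56312230e-04,  9.17598599e-01, -3.97507104e-01],
       [-9.99999382e-01, -1.10288860e-03, -1.40116727e-04]]), 'ft_force': array([-1.55764197,  0.70006446,  0.36988986]), 'ft_torque': array([ 0.02524008, -0.01513394, -0.0546243 ]), 'grip_width': 85.60557049016427}
```

View pics/top0.png

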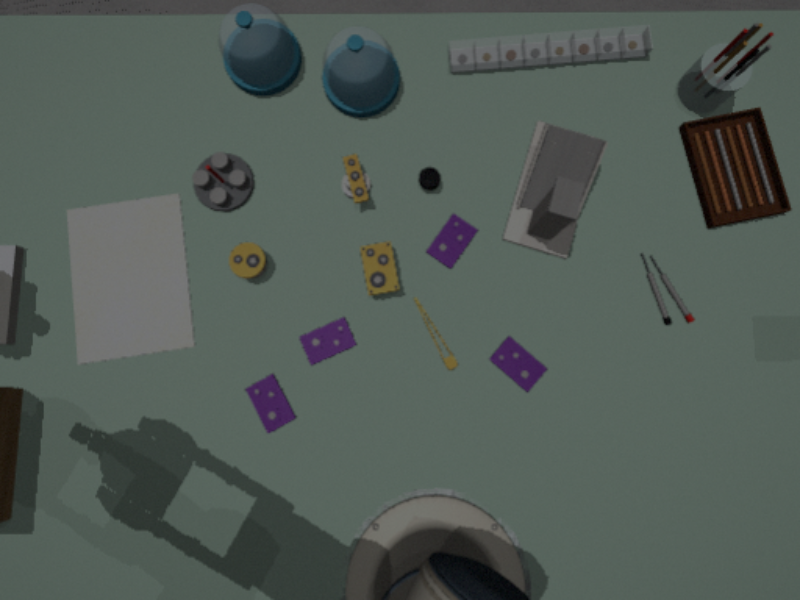

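View pics/side0.png

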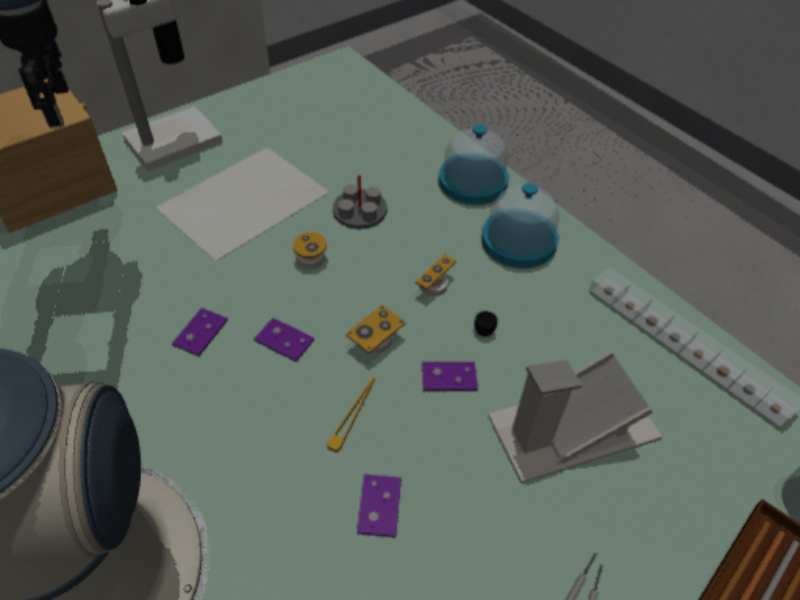

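The top view (800x600 scale) shows the plate at (380,268), the disc at (248,261), the bar at (356,178), and the ramp post near (557,207) with the ramp running up the picture. The four purple plates are look-alikes. Next I measure the plate and the cap.

Run:
```python
from h import *
for n in ['top','side']:
    z=np.load(n+'0.npz'); im=z['im']; W=z['W']; hsv=cv2.cvtColor(im,cv2.COLOR_RGB2HSV)
    y=((hsv[...,0]>15)&(hsv[...,0]<32)&(hsv[...,1]>120)&(W[...,2]>26)&(W[...,2]<48)).astype(np.uint8)
    y=cv2.morphologyEx(y,cv2.MORPH_CLOSE,np.ones((7,7)))
    k,l,st,c=cv2.connectedComponentsWithStats(y)
    for i in range(1,k):
        if st[i,4]<60: continue
        Q=W[(l==i)]; Q=Q[(Q[:,2]>26)&(Q[:,2]<48)]
        r=cv2.minAreaRect(Q[:,:2].astype(np.float32)); print(n,c[i]*1.5625,'rect',np.round(r[0],1),np.round(r[1],1),round(r[2],1),'z',np.median(Q[:,2]).round(1))
    X=W
    m=(X[...,2]>140)&(X[...,2]<175)&(X[...,0]>350)&(X[...,0]<800)&(X[...,1]<-50)&(X[...,1]>-400)
    Q=X[m]
    if len(Q)>10:
        r=cv2.minAreaRect(Q[:,:2].astype(np.float32)); print(n,'cap',len(Q),np.round(r[0],1),np.round(r[1],1),r[2],np.round(cv2.boxPoints(r),1).tolist())
        A=np.c_[Q[:,:2],np.ones(len(Q))]; s=np.linalg.lstsq(A,Q[:,2],rcond=None)[0]; g=-s[:2]; print('slope deg',np.degrees(np.arctan(np.hypot(*g))),'dir',np.degrees(np.arctan2(g[1],g[0])),'z',Q[:,2].min(),Q[:,2].max())
    m=(X[...,2]>25)&(X[...,2]<110)&(X[...,0]>350)&(X[...,0]<800)&(X[...,1]<-80)&(X[...,1]>-300)&(hsv[...,1]<60)
    Q=X[m]; print('ramp',len(Q),Q.min(0),Q.max(0))
    if n=='top':
        r=cv2.minAreaRect(Q[:,:2].astype(np.float32)); print(r, np.round(cv2.boxPoints(r),1).tolist())
        A=np.c_[Q[:,:2],np.ones(len(Q))]
        for _ in range(5):
            s=np.linalg.lstsq(A,Q[:,2],rcond=None)[0]; e=abs(A@s-Q[:,2]); k=e<6; A=A[k];Q=Q[k]
        print('ramp slope',np.degrees(np.arctan(np.hypot(*s[:2]))),'dir',np.degrees(np.arctan2(s[1],s[0])),len(Q))
```

```text
top [355.43799213 178.33415354] rect [635.9 126.2] [78.5 21.4] 15.2 z 36.7
top [246.62807642 259.72312176] rect [501.9 297.8] [53.8 53.4] 23.6 z 36.8
top [379.63876706 266.47782651] rect [488.6  86.9] [78.2 47.4] 10.3 z 36.6
top [  3.30882353 432.63786765] rect [208.9 660.1] [187.   13.5] 3.8 z 34.0
top cap 489 [ 567.2 -179.1] [40.4 58.3] 72.45426177978516 [[533.2999877929688, -189.60000610351562], [588.9000244140625, -207.1999969482422], [601.0999755859375, -168.60000610351562], [545.5, -151.0]]
slope deg 10.961285998827737 dir -0.508832919500052 z 140.228803776144 165.43842943083956
ramp 1837 [ 539.16662057 -263.38697852   25.00854015] [ 706.73914239 -138.86337047  109.96321053]
((619.872314453125, -196.02020263671875), (98.45095825195312, 159.28314208984375), 72.69388580322266) [[529.2000122070312, -219.3000030517578], [681.2999877929688, -266.70001220703125], [710.5999755859375, -172.6999969482422], [558.5, -125.30000305175781]]
ramp slope 10.67666711771892 dir -46.19235362835781 484
side [ 54.16764019 196.23831776] rect [198.1 660.9] [198.3  12.8] 0.6 z 37.0
side [309.09824723 244.3150369 ] rect [501.  297.2] [58.1 52.7] 58.2 z 35.0
side [434.79262673 271.27736175] rect [634.2 126.2] [80.6 25.1] 13.1 z 35.0
side [375.92054264 328.07352229] rect [486.3  86.3] [80.4 50.8] 10.7 z 35.0
side cap 609 [ 564.8 -179.2] [41.8 58.8] 72.33758544921875 [[530.4000244140625, -190.1999969482422], [586.4000244140625, -208.10000610351562], [599.0999755859375, -168.1999969482422], [543.0999755859375, -150.39999389648438]]
slope deg 10.30614321850086 dir -52.00125614188413 z 140.00730747001825 162.4522111220104
ramp 2792 [ 535.51607945 -265.73448759   25.0249453 ] [ 702.57026921 -152.74236648  109.80605763]
```

Plate: centre about (487.5, 86.6), long axis at +10.5°. The sizes (78x48 mm) and top height (36 mm) fit. Lip: about (593.5, -187.7), with x pointing at -17.5°. Moving above the plate.

Call:
arm_command --pt "1 16 -32.4 -6 0.04" --pt "1 16 -32.4 -6 0.04" --pt "1 16 -32.4 -6 0.04" --pt "1 16 -32.4 -6 0.04" --pt "1 16 -32.4 -6 0.04"

```text
time: 0.72
tcp_pos: [328.7, 410.3, 208.9]
eef_rot: [[-0.0, 0.206, 0.979], [-0.0, 0.979, -0.206], [-1.0, -0.0, -0.0]]
ft_force: [0.9, 1.0, -0.4]
grip_width: 84.9
```

Call:
arm_command --pt "1 16 -32.4 -6 0.04" --pt "1 16 -32.4 -6 0.04" --pt "1 16 -32.4 -6 0.04" --pt "1 16 -32.4 -6 0.04" --pt "1 16 -32.4 -6 0.04"

```text
time: 1.35
tcp_pos: [408.7, 248.4, 179.0]
eef_rot: [[-0.0, 0.007, 1.0], [-0.0, 1.0, -0.007], [-1.0, -0.0, -0.0]]
ft_force: [-0.5, 0.4, -0.1]
grip_width: 85.2
```

Call:
arm_command --pt "1 16 -32.4 -6 0.04" --pt "1 16 -32.4 -6 0.04" --pt "1 16 -32.4 -6 0.04" --pt "1 16 -32.4 -6 0.04" --pt "1 0 0 0 0"

```text
time: 1.98
tcp_pos: [473.1, 118.1, 154.8]
eef_rot: [[-0.001, -0.149, 0.989], [-0.0, 0.989, 0.149], [-1.0, -0.0, -0.001]]
ft_force: [-0.4, 0.2, 0.1]
grip_width: 85.3
```

Call:
arm_command --pt "1 14 -33 -6 0.03" --pt "1 0 0 0 0" --pt "1 0 0 0 0"

```text
time: 2.35
tcp_pos: [486.0, 87.5, 149.3]
eef_rot: [[-0.001, -0.18, 0.984], [0.0, 0.984, 0.18], [-1.0, 0.0, -0.0]]
ft_force: [-0.0, 0.9, -0.4]
grip_width: 85.7
```

Run:
```python
from h import *
im,W=cloud('wrist'); hsv=cv2.cvtColor(im,cv2.COLOR_RGB2HSV)
y=((hsv[...,0]>13)&(hsv[...,0]<34)&(hsv[...,1]>110)&(W[...,2]>26)&(W[...,2]<48)).astype(np.uint8)
y=cv2.morphologyEx(y,cv2.MORPH_CLOSE,np.ones((15,15)))
k,l,st,c=cv2.connectedComponentsWithStats(y)
for i in range(1,k):
    if st[i,4]<300: continue
    Q=W[l==i]; Q=Q[(Q[:,2]>26)&(Q[:,2]<48)]
    r=cv2.minAreaRect(Q[:,:2].astype(np.float32)); print(c[i],st[i],r,np.median(Q[:,2]))
s=bot.observe();print(s['time'],s['tcp_pos'],np.degrees(np.arctan2(s['eef_rot'][1,1],s['eef_rot'][0,1])),s['grip_width'],bot.tip_reach)
cv2.imwrite('pics/w1.png',im[...,::-1])
```

```text
[250.69354839 190.98585173] [ 225  151   54   79 3534] ((488.69134521484375, 85.55154418945312), (80.4396743774414, 49.63566589355469), 10.49740982055664) 35.67102230618654
[445.07263923 236.35302663] [ 418  212   55   49 2065] ((501.8927001953125, 295.94049072265625), (56.830265045166016, 56.906639099121094), 30.799663543701172) 35.55462065815644
[262.04263959 309.44873096] [250 285  24  52 985] ((631.6109008789062, 124.35458374023438), (71.75574493408203, 23.950349807739258), 15.469341278076172) 35.629955455620305
2.4 [485.95105802  87.64696199 149.31593361] 100.38614239469103 85.46298489811164 8.0
```

View pics/w1.png

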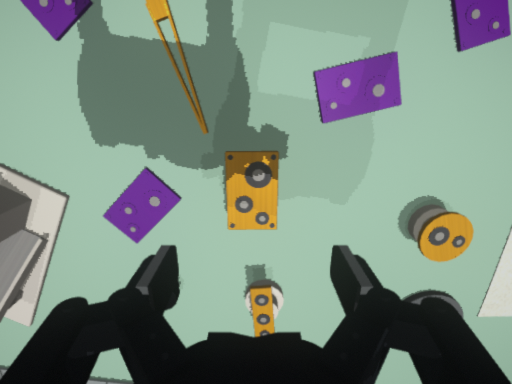

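The wrist view shows the plate at pixel (251,191), 80x50 mm at 10.5°, which agrees with the other views within about 2 mm. Nothing blocks the fingers, so I descend and grip.

Call:
arm_command --pt "1 2 -1.3 -30 0" --pt "1 0 0 -30 0" --pt "1 0 0 -30 0" --pt "1 0 0 -22 0" --pt "1 0 0 -14 0"

```text
time: 3.02
tcp_pos: [487.9, 86.3, 22.5]
eef_rot: [[-0.001, -0.181, 0.984], [0.0, 0.984, 0.181], [-1.0, 0.0, -0.001]]
ft_force: [0.7, -1.2, 0.4]
grip_width: 85.4
```

Call:
arm_command --pt "1 0 0 0 0" --pt "0.7 0 0 0 0" --pt "0.5 0 0 0 0" --pt "0.3 0 0 0 0" --pt "0.3 0 0 0 0" --grip_force 40

```text
time: 3.65
tcp_pos: [488.9, 85.6, 24.2]
eef_rot: [[0.001, -0.18, 0.984], [0.0, 0.984, 0.18], [-1.0, -0.0, 0.001]]
ft_force: [-1.4, 0.9, 10.8]
grip_width: 48.8
```

Call:
arm_command --pt "0.3 0 0 0 0" --pt "0.3 0 0 0 0" --pt "0.3 0 0 0 0"

```text
time: 4.03
tcp_pos: [488.9, 85.6, 24.2]
eef_rot: [[0.001, -0.18, 0.984], [0.0, 0.984, 0.18], [-1.0, -0.0, 0.001]]
ft_force: [-2.3, 0.2, 10.2]
grip_width: 48.7
```

Call:
arm_command --pt "0.3 0 0 15 0" --pt "0.3 0 0 35 0" --pt "0.3 0 0 45 0" --pt "0.3 0 0 50 0" --pt "0.3 0 0 40 0"

```text
time: 4.65
tcp_pos: [488.3, 85.6, 211.4]
eef_rot: [[0.002, -0.18, 0.984], [0.0, 0.984, 0.18], [-1.0, -0.0, 0.002]]
ft_force: [1.1, -0.4, -2.3]
grip_width: 48.6
```

Call:
arm_command --pt "0.3 8 -18 0 -0.03" --pt "0.3 12 -28 0 -0.05" --pt "0.3 12 -28 0 -0.05" --pt "0.3 12 -28 0 -0.05" --pt "0.3 12 -28 0 -0.05"

```text
time: 5.28
tcp_pos: [544.2, -45.9, 207.8]
eef_rot: [[-0.001, 0.051, 0.999], [0.0, 0.999, -0.051], [-1.0, 0.0, -0.001]]
ft_force: [1.4, 0.0, -1.3]
grip_width: 48.6
```

Call:
arm_command --pt "0.3 12 -28 0 -0.05" --pt "0.3 12 -28 0 -0.05" --pt "0.3 12 -28 0 -0.05" --pt "0.3 8 -20 0 -0.04" --pt "0.3 0 0 0 0"

```text
time: 5.9
tcp_pos: [588.4, -149.8, 207.8]
eef_rot: [[-0.001, 0.239, 0.971], [0.0, 0.971, -0.239], [-1.0, -0.0, -0.001]]
ft_force: [-0.5, 0.2, -1.8]
grip_width: 48.7
```

Run:
```python
from h import *
s=bot.observe();print(s['time'],s['tcp_pos'],np.degrees(np.arctan2(s['eef_rot'][1,1],s['eef_rot'][0,1])),s['grip_width'],s['ft_force'])
for n in ['wrist','side']:
    im,W=cloud(n); np.savez(n+'2.npz',im=im,W=W); hsv=cv2.cvtColor(im,cv2.COLOR_RGB2HSV)
    y=(hsv[...,0]>13)&(hsv[...,0]<34)&(hsv[...,1]>110)&(W[...,2]>150)&(W[...,2]<280)
    Q=W[y]; print(n,len(Q))
    if len(Q)>30:
        r=cv2.minAreaRect(Q[:,:2].astype(np.float32)); print(r,np.median(Q[:,2]))
    X=W; m=(X[...,2]>140)&(X[...,2]<175)&(np.hypot(X[...,0]-566,X[...,1]+179)<60)&(hsv[...,1]<60); Q=X[m]; 
    if len(Q)>30:
        r=cv2.minAreaRect(Q[:,:2].astype(np.float32)); print('cap',r,np.round(cv2.boxPoints(r),1).tolist())
    cv2.imwrite(f'pics/{n}2.png',im[...,::-1])
a=cv2.imread('pics/wrist2.png');b=cv2.imread('pics/side2.png')[120:340,250:470]
cv2.imwrite('pics/c2.png',np.hstack([cv2.resize(a,(400,300)),cv2.resize(b,(300,300))]))
```

```text
5.9 [ 588.43440476 -149.84288917  207.75680478] 76.18042094730073 48.72939255521701 [-0.47307361  0.17182674 -1.84497313]
wrist 9216
((588.2317504882812, -149.56283569335938), (52.3288459777832, 80.61888122558594), 76.1767807006836) 219.10430565852593
cap ((566.7666625976562, -180.15045166015625), (39.78008270263672, 58.42379379272461), 72.55663299560547) [[532.9000244140625, -190.39999389648438], [588.7000122070312, -207.89999389648438], [600.5999755859375, -169.89999389648438], [544.9000244140625, -152.39999389648438]]
side 493
((523.406982421875, 279.067138671875), (72.56289672851562, 921.5918579101562), 7.089964866638184) 218.70822266430602
cap ((564.7376708984375, -179.7431182861328), (42.8607292175293, 59.21293640136719), 70.8465805053711) [[529.7000122070312, -190.3000030517578], [585.7000122070312, -209.6999969482422], [599.7000122070312, -169.1999969482422], [543.7999877929688, -149.8000030517578]]
```

View pics/c2.png

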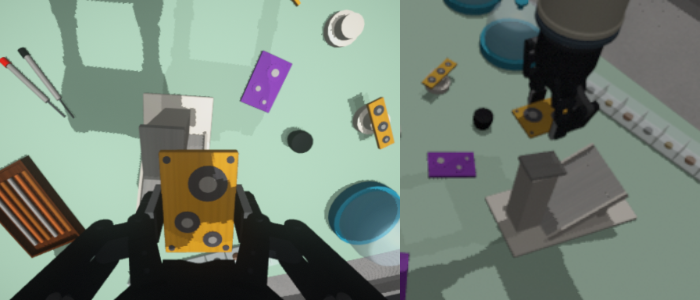

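The plate is held level and centred in the gripper. The cap position is confirmed, with the lip at about (593.7, -188.3). Moving to the drop pose.

Call:
arm_command --pt "0.3 7 -14.6 0 -0.03" --pt "0.3 7 -14.6 0 -0.033" --pt "0.3 6.9 -14.5 0 0" --pt "0.3 0 0 -19 0" --pt "0.3 0 0 -12 0"

```text
time: 6.62
tcp_pos: [609.3, -192.7, 176.3]
eef_rot: [[-0.001, 0.298, 0.955], [0.0, 0.955, -0.298], [-1.0, 0.0, -0.001]]
ft_force: [0.2, 0.3, -1.2]
grip_width: 49.1
```

Call:
arm_command --pt "0.3 0 0 -7 0" --pt "0.3 0 0 0 0" --pt "0.3 0 0 0 0" --pt "0.3 0 0 0 0"

```text
time: 7.12
tcp_pos: [609.6, -192.1, 170.8]
eef_rot: [[0.001, 0.297, 0.955], [-0.0, 0.955, -0.297], [-1.0, -0.0, 0.001]]
ft_force: [-0.1, 0.3, -2.0]
grip_width: 49.0
```

Run:
```python
from h import *
s=bot.observe();print(s['time'],s['tcp_pos'],np.degrees(np.arctan2(s['eef_rot'][1,1],s['eef_rot'][0,1])),s['grip_width'],s['ft_force'])
im,W=cloud('wrist'); hsv=cv2.cvtColor(im,cv2.COLOR_RGB2HSV)
y=(hsv[...,0]>13)&(hsv[...,0]<34)&(hsv[...,1]>110)&(W[...,2]>150)&(W[...,2]<280)
Q=W[y]; r=cv2.minAreaRect(Q[:,:2].astype(np.float32)); print(r,np.median(Q[:,2]))
a=np.radians(-17.4);d=np.array(r[0])-[593.7,-188.3];print('along',d@[np.cos(a),np.sin(a)],'across',d@[-np.sin(a),np.cos(a)])
```

```text
7.125 [ 609.59684851 -192.13235371  170.81158842] 72.7169150634998 48.9710711043261 [-0.09612547  0.25455259 -1.96653146]
((604.1769409179688, -208.7078399658203), (88.30719757080078, 80.75924682617188), 72.7594223022461) 182.15636417213767
along 16.10029617502241 across -16.340951200762397
```

The plate centre is 16 mm past the lip and its underside is about 26 mm above it. The 88 mm width is a stray pixel patch; the length, yaw and TCP all fit. Releasing.

Call:
arm_command --pt "1 0 0 0 0" --pt "1 0 0 0 0" --pt "1 0 0 0 0" --pt "1 0 0 0 0" --pt "1 0 0 0 0"

```text
time: 7.8
tcp_pos: [609.3, -192.1, 170.3]
eef_rot: [[-0.0, 0.297, 0.955], [0.0, 0.955, -0.297], [-1.0, 0.0, -0.0]]
ft_force: [0.2, -0.4, -0.2]
grip_width: 85.3
```

Call:
arm_command --pt "1 0 0 20 0" --pt "1 0 0 40 0" --pt "1 -20 40 40 0" --pt "1 -20 50 20 0" --pt "1 -20 50 0 0"

```text
time: 8.43
tcp_pos: [549.3, -51.0, 292.0]
eef_rot: [[0.003, 0.298, 0.955], [-0.001, 0.955, -0.298], [-1.0, 0.0, 0.003]]
ft_force: [1.0, 0.8, 0.2]
grip_width: 85.4
```

Call:
arm_command --pt "1 -10 50 0 0" --pt "1 0 0 0 0" --pt "1 0 0 0 0" --pt "1 0 0 0 0"

```text
time: 8.93
tcp_pos: [539.6, -2.9, 290.2]
eef_rot: [[-0.0, 0.298, 0.954], [-0.0, 0.954, -0.298], [-1.0, -0.0, -0.0]]
ft_force: [-0.4, -0.3, 0.1]
grip_width: 85.3
```

Run:
```python
from h import *
a=np.radians(-17.4);ex=np.array([np.cos(a),np.sin(a)]);ey=np.array([-np.sin(a),np.cos(a)])
P=[]
for n in ['top','side']:
    im,W=cloud(n); hsv=cv2.cvtColor(im,cv2.COLOR_RGB2HSV)
    d=W[...,:2]-[593.7,-188.3]
    y=(hsv[...,0]>13)&(hsv[...,0]<34)&(hsv[...,1]>90)&(abs(d@ex-40)<110)&(abs(d@ey)<80)
    Q=W[y]; print(n,len(Q))
    if len(Q)>20:
        q=np.c_[(Q[:,:2]-[593.7,-188.3])@ex,(Q[:,:2]-[593.7,-188.3])@ey,Q[:,2]]; print('min',q.min(0),'max',q.max(0),'mean',q.mean(0))
    P.append(im[...,::-1])
s=bot.observe();print(s['time'],s['tcp_pos'],s['ft_force'])
print('ramp_mid from lip x:',-12+40*np.cos(np.radians(32)))
A=cv2.resize(P[0][50:200,290:440],(400,400),interpolation=2);B=cv2.resize(P[1][200:320,300:430],(400,400),interpolation=2)
cv2.imwrite('pics/e.png',np.hstack([A,B]))
```

```text
top 222
min [-11.86647753  -2.85615265  22.64321655] max [ 57.3735957   28.59140579 123.09560439] mean [34.71102575 15.13635791 48.68527901]
side 702
min [-15.07829089 -30.28460222  19.69873414] max [ 62.82777541  30.22610112 145.10131684] mean [28.19821822 -5.39163049 44.97976715]
9.025 [539.53391911  -2.96543291 290.12078426] [ 0.26080234  0.59915154 -0.44721215]
ramp_mid from lip x: 21.921923846257037
```

View pics/e.png

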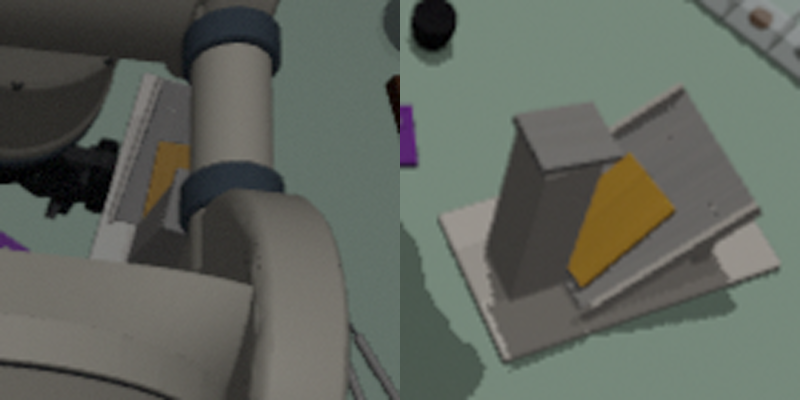

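The plate lies flat on the ramp, plain face up. The seam with the post is at crop (570,270) and the top edge at (650,180). One last check of the bystanders and of stillness, then I hand in.

Run:
```python
from h import *
ims=[]
for t in range(2):
    im,W=cloud('side'); ims.append(im.astype(int))
hsv=cv2.cvtColor(im,cv2.COLOR_RGB2HSV)
for nm,c in [('disc',(501,297)),('bar',(634,126))]:
    Q=W[(hsv[...,0]>13)&(hsv[...,0]<34)&(hsv[...,1]>110)&(W[...,2]>26)&(W[...,2]<48)&(np.hypot(W[...,0]-c[0],W[...,1]-c[1])<60)]
    print(nm,len(Q),cv2.minAreaRect(Q[:,:2].astype(np.float32)) if len(Q)>10 else '')
print('diff at plate',abs(ims[0]-ims[1])[220:300,340:430].max())
print(workorder.finish_job())
```

```text
disc 224 ((500.7390441894531, 296.2872619628906), (55.18882751464844, 52.49189758300781), 58.58903121948242)
bar 183 ((634.4765625, 125.68975830078125), (80.30101776123047, 24.32763671875), 15.78637409210205)
diff at plate 5
the job is handed in; nothing more can be done
None
```

I gripped the plate across its width and dropped it level over the lip. It flipped by itself and came to rest on the ramp, plain side up. The job is handed in at about 9 s of the 38 s allowed.

- **Drop:** the plate's centre was 16 mm beyond the lip, with its underside about 26 mm above it.
- **Final position:** the centre is roughly 3 mm beyond ramp_mid and near the middle line. This is estimated from the side camera only, because the arm half hid the plate from the top camera.
- **Stillness:** two consecutive side pictures showed no change beyond image noise.
- **Disc and bar:** both are within about 1 mm of where they started. The arm is clear of everything.
- **One check that disagreed:** just before release the wrist camera gave the plate's width as 88 mm instead of 50. I put that down to stray pixels, since the length, angle and gripper position all fitted.

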